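Pre-align a ceramic test plate and put it on the vacuum chuck

ROBOT

A 7-joint arm with a two-finger parallel gripper is mounted at the origin on a cart in front of the work surface, level with it; the furniture and walls round the work are solid. World frame = base frame: x ahead of the robot, y to its left, z up, the work surface at z = 0. Lengths are in m, angles in degrees, forces in N, time in s.
With the tool pointing down it reaches from about 0.4 to 0.85 m from the base axis. Payload 10.4 kg.
Tool frame: the origin (TCP) lies on the centre line of the jaws, within the pads' length; the fingertips stand 25 mm ahead of it and the grasp point (between the pads) lies 6 mm ahead of it; z points along the fingers, y is the line along which they close (so a half turn about z gives the same grasp; the last joint's range is limited). The gripper opens to 85 mm and grips with 20 to 120 N. Pads are 22 mm wide; open, the fingers measure 114 mm over their backs; the gripper's body (76 mm by 85 mm) begins 54 mm behind the grasp point. The pads swing forward as they close: fully open they stand 13 mm farther back than shut.
Start: joints at [63.163, 19.034, -3.707, 83.658, 1.238, 77.344, -5.071], TCP at [0.27, -0.564, 0.256] pointing down, gripper open.
Joint ranges: [-148.97, 148.97], [-28.65, 121.19], [-84.17, 76.75], [9.2, 138.47], [-72.65, 252.65], [3.7, 117.97], [-149.18, 149.18]. Speed limits (degrees/s): [127.2, 127.2, 159.86, 159.86, 180, 180, 180].

INTERFACE

Orientations are given as [roll, pitch, yaw] about the fixed x, y, z axes, in that order (R = Rz(yaw) Ry(pitch) Rx(roll)).
In Python, from cell import manip gives the robot as it stands.
- The arm moves only by the tool apply_moves, never from a script. Its argument "rows" is a list of rows, each an object of numbers: "dx", "dy", "dz": the shift along the tool's x, y, z in mm; "wx", "wy", "wz": the turn, a rotation vector about the tool's x, y, z in rad; "grip": the closure in counts, from 0 (fully open) to 255 (shut). In form: [{"dx": .., "dy": .., "dz": .., "wx": .., "wy": .., "wz": .., "grip": ..}, ...]. A call has 1 to 12 rows; each row shifts and turns the commanded pose from where the row before left it, along the tool's axes as they then stand; what a row does not reach is not made up. A row lasts 1/8 s, in which the tool goes at most 62.5 mm and 10.7 degrees, less where a joint would pass 70% of its speed; a pose out of reach is approached as far as the arm can. A call is refused whole if a number of a shift passes 62.5 or a number of a turn 0.188, either way. A call with a gripper value outside its range is refused whole. The fingers move at their own pace and stop on an object; "force" is the grip in N (left out, the last holds). Time passes only in rows, so rows that do not move let the fingers close. It gives the time, the measured TCP pose, the force, the opening and the grip force at its end, in the units of the state.
- manip.get_obs(): the state, without advancing time (a new reading comes with each control period).
- manip.camera(name): name is "side" or "top" or "wrist"; returns the picture (400x640x3 uint8, red, green, blue); there is no depth.
- manip.calibration(name): a dict with "camera_matrix" (3x3 intrinsics, pixels), "position" and "orientation" of the camera in the world. Camera axes: x right, y up, looking along -z (the intrinsics and any distortion apply to the point x, -y, -z); pixel columns grow to the right and rows downward; lengths in m; the calibration is good to about 2 mm. A picture is of the moment at which its call begins: read the wrist's pose just before it. calibration takes no time and is no camera call; for the wrist camera it gives the pose at the moment of the call.
- manip.job_done(): hands the job in; it is judged then, once.
The state is a dict: "time_s": time; "qpos": joint angles; "joint_vel": joint speeds; "effort": joint torques, N m; "tool_pos": TCP position; "tcp_rot": TCP orientation; "wrist_force": force on the tool from outside, world axes, zero at the start; "moment": the same for the moment, N m; "gripper_width": finger opening in m; "gripper_force": force on a finger pad.
Only numpy, scipy, OpenCV 4.12 (cv2) and the standard library are available. Lean on these libraries where they do the work, as an engineer would, in place of code of your own. Each camera call takes 0.05 s, during which the arm holds its last target. There are 200 camera calls.

TASK

Push the white ceramic test plate into the corner of the dark squaring nest until it sits flush against both fences. Then pick it up and lay it gently on the pad of the vacuum station, centred and in line with the pad so that the pad is fully covered, let go of it, and only then switch the vacuum on by pressing down the green end of the rocker until it snaps over. Leave the other things on the bench where they are.

Things in the scene. Friction and masses are not known exactly. Their poses are not given: they have to be found in the camera images.
- test_plate: The test plate: white ceramic with a printed copper and brass pattern on top, 44 mm (x) by 80 mm (y) by 14 mm thick, about 0.16 kg, loose. Origin at the centre of its underside, z up. It starts askew on the nest, away from the fences, its y axis within 0.35 rad of the nest's y. Either end may come first.
- squaring_nest: The squaring nest, fixed to the bench: dark plate, 135 mm (x) by 160 mm (y) by 8 mm, with two low bright steel fences, 5 mm high above the plate and 14 mm wide, along its far and left sides; the near and right sides are open. Origin: centre of its underside, on the bench; x points away from the robot, y to the left, turned by the nest's yaw.
- nest_corner (a point): Where the planes of the two fence faces meet, on the nest's upper face (8 mm above the bench); axes as the nest's. From here the long fence runs 127 mm to -y, facing -x; the short fence runs 95 mm to -x, facing -y. The plate stands 9 mm higher than the fences, so fingers can close on it above them.
- nest_square_spot (a point): Where the plate's origin lies when the plate is flush against both fences (its y along the nest's y): 22 mm from the long fence and 40 mm from the short one, on the nest's upper face, 8 mm above the bench. Axes as the nest's; it is at x = 23 mm, y = 15 mm from the nest's centre.
- vacuum_station: The vacuum station, fixed to the bench: a low white housing, 209 mm (x) by 109 mm (y) by 30 mm high. Origin: centre of its underside, on the bench; x points away from the robot, y to the left, turned by the station's yaw. On its far half is the bright steel chuck pad on a grey field; on its near half the rocker (right) and a small flat vacuum gauge (left).
- chuck_pad (a point): Centre of the top of the chuck pad, 40 mm above the bench; axes as the station's. The pad is 72 mm along the station's x and 36 mm along its y and stands 10 mm proud of the housing, so the plate laid centrally, long side along the station's x, overhangs it by 4 mm all round. Fingers may pass beside it.
- vacuum_rocker (a joint): Angle of the vacuum rocker: 0 = off (green near end up), 0.36 rad = on (green end down). It is over-centre: push it past 0.18 rad and it snaps over and stays. The paddle is 56 mm long along the station's x and 30 mm wide and pivots at its middle about the station's y; the far half is black, the half near the robot green.
- rocker_on_end (a point): Point on the upper face of the green end of the rocker, 21 mm from the pivot, where to press straight down; in the off position it lies 46 mm above the bench, in the on position, against a hard stop, 39 mm. About 3 N at this point starts it moving.
- tweezers: Fine steel tweezers, 14 x 120 x 8 mm, lying on the bench. A bystander.
- dropper_bottle: A white dropper bottle, 34 mm across, 98 mm tall, standing. A bystander.
- objective_can: A white canister with a blue lid, 40 mm across, 53 mm tall, standing. A bystander.
- lens_brush: A wooden-handled lens brush, 10 x 147 x 10 mm, lying. A bystander.

How it is judged:
By the outcome, as a careful person would: the job done as asked, in the order asked, and still so for the second after the job is handed in, with the robot touching nothing.
It also fails if it takes over 64 s, if anything falls off the work surface, if the arm or the gripper's body presses on something with over 40 N, if the wrist force passes 120 N, or if a joint passes its speed limit or range.

## Working session

There is one attempt and no reset: what is moved stays moved. The work goes in short steps, Python scripts to look and compute and a tool call to move; the robot and the scene stay as the last step left them, time stands still between calls to the robot, and variables do not carry over. Pictures are saved under pics/ and viewed, at most 10 in all, crops included, and the job is handed in when it is done.

Besides the shell and the picture viewer there is one more tool, called after "Emit:" as name(argument=value, ...), one argument or row to a line, values as JSON. apply_moves: Moves the arm, as the interface text tells. Its arguments: {"type":"object","properties":{"rows":{"type":"array"},"force":{"type":"number"}},"required":["rows"]}

```bash
mkdir -p pics; ls; python3 - <<'E'
from cell import manip
import cv2,numpy as np
for n in ("top","side"):
    im=manip.camera(n); cv2.imwrite(f"pics/{n}0.png",im[:,:,::-1])
    c=manip.calibration(n); print(n,{k:np.round(v,4).tolist() if not isinstance(v,str) else v for k,v in c.items()})
o=manip.get_obs(); print({k:np.round(v,3).tolist() for k,v in o.items()})
E
```

```text
pics
top {'camera_matrix': [[476.3794, 0.0, 318.7451], [0.0, 476.3794, 193.7083], [0.0, 0.0, 1.0]], 'position': [0.2984, 0.1787, 1.3216], 'orientation': [11.3149, -1.3732, -89.5643]}
side {'camera_matrix': [[407.5127, 0.0, 323.1004], [0.0, 407.5127, 199.1056], [0.0, 0.0, 1.0]], 'position': [-0.1612, 0.4145, 0.6035], 'orientation': [54.0518, -0.9152, -107.4758]}
{'time_s': 0.1, 'qpos': [63.164, 19.067, -3.707, 83.698, 1.24, 77.342, -5.069], 'joint_vel': [-0.065, -0.116, 0.003, -0.049, 0.018, 0.034, -0.006], 'effort': [0.003, -62.674, 0.05, -39.243, 0.016, 0.007, -0.0], 'tool_pos': [0.269, -0.564, 0.256], 'tcp_rot': [-179.932, 0.005, 25.544], 'wrist_force': [-0.154, 0.273, 0.183], 'moment': [-0.023, -0.013, 0.021], 'gripper_force': 0.0, 'gripper_width': 0.085}
```

View pics/top0.png

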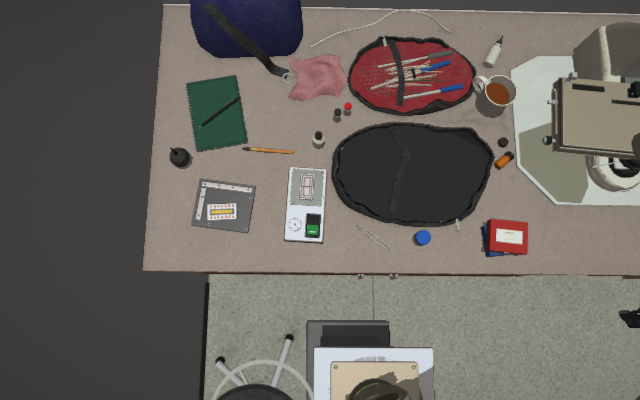

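View pics/side0.png

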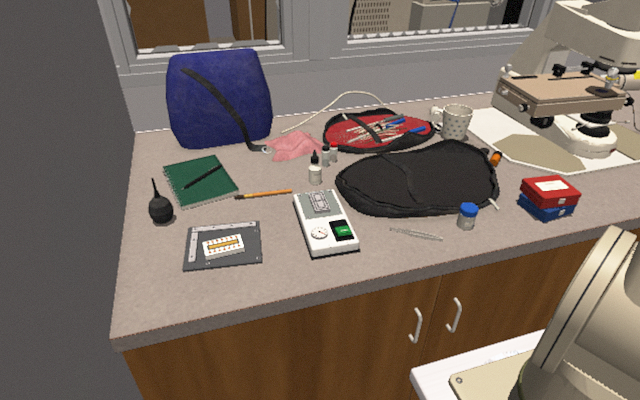

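```bash
cat > h.py <<'E'
from cell import manip
import cv2,numpy as np
from scipy.spatial.transform import Rotation as R
def cal(n):
    c=manip.calibration(n); o=c["orientation"]
    return np.array(c["camera_matrix"]),np.array(c["position"]),R.from_euler("xyz",o,degrees=True).as_matrix()
def ray(uv,z,C):
    K,p,M=C; uv=np.atleast_2d(uv).astype(float)
    d=np.c_[(uv[:,0]-K[0,2])/K[0,0],-(uv[:,1]-K[1,2])/K[1,1],-np.ones(len(uv))]@M.T
    return p+d*((z-p[2])/d[:,2:])
def proj(P,C):
    K,p,M=C; q=(np.atleast_2d(P)-p)@M
    return np.c_[K[0,0]*q[:,0]/-q[:,2]+K[0,2],-K[1,1]*q[:,1]/-q[:,2]+K[1,2]]
def tool():
    o=manip.get_obs(); return np.array(o["tool_pos"]),R.from_euler("xyz",o["tcp_rot"],degrees=True)
def move(t,yaw,n):
    "tool-frame total shift in mm (as if n rows, start orientation) and wz"
    p,r=tool(); d=r.inv().apply(np.array(t)-p)*1e3
    rv=(r.inv()*R.from_euler("xyz",[180,0,yaw],degrees=True)).as_rotvec()
    print("shift",d.round(1),"rot",rv.round(4),"per row",(d/n).round(2),(rv/n).round(4))
E
python3 - <<'E'
from h import *
C=cal("top")
print("nest",ray([[199,180],[255,186],[249,232],[192,224]],.008,C).round(4))
print("plate",ray([[208,204],[236,203],[237,218],[208,220]],.022,C).round(4))
print("station",ray([[292,168],[326,169],[322,241],[284,240]],.03,C).round(4))
print("others",ray([[318,139],[268,150],[423,238],[373,237]],.0,C).round(4))
c=manip.calibration("wrist");print(c); print(tool()[0])
K,p,M=cal("wrist");t,r=tool();print("cam in tool",r.inv().apply(p-t),r.inv().as_matrix()@M)
E
```

```text
nest [[0.5967 0.4863 0.008 ]
 [0.5815 0.3287 0.008 ]
 [0.4515 0.3408 0.008 ]
 [0.472  0.4984 0.008 ]]
plate [[0.5261 0.4545 0.022 ]
 [0.5298 0.3778 0.022 ]
 [0.488  0.3733 0.022 ]
 [0.4816 0.4521 0.022 ]]
station [[0.6294 0.2249 0.03  ]
 [0.6279 0.1299 0.03  ]
 [0.4265 0.1398 0.03  ]
 [0.4281 0.2428 0.03  ]]
others [[ 0.7248  0.1524  0.    ]
 [ 0.6895  0.2959  0.    ]
 [ 0.4406 -0.1432  0.    ]
 [ 0.442  -0.0032  0.    ]]
{'camera_matrix': array([[304.05198468,   0.        , 319.69840825],
       [  0.        , 304.05198468, 198.95273428],
       [  0.        ,   0.        ,   1.        ]]), 'position': array([ 0.33876249, -0.53188829,  0.37379757]), 'orientation': array([-17.11897511,   0.10914702, -64.48634668])}
[ 0.26934951 -0.56367435  0.25563245]
cam in tool [ 0.07632445  0.0011127  -0.11817297] [[-5.34220696e-04  9.55720632e-01  2.94275020e-01]
 [ 9.99999596e-01  2.97866459e-04  8.47993689e-04]
 [ 7.22790407e-04  2.94275354e-01 -9.55720406e-01]]
```

Emit:
apply_moves(
  rows=[
    {"wz":0.177,"dz":-8},
    {"wz":0.177,"dz":-8},
    {"wz":0.178,"dz":-8},
    {"dx":17.5,"dy":-49},
    {"dx":17.5,"dy":-49},
    {"dx":17.5,"dy":-49},
    {"dx":17.5,"dy":-49},
    {"dx":17.5,"dy":-49},
    {"dx":17.5,"dy":-49},
  ],
)

```text
$.rows[0]: bad value
```

Emit:
apply_moves(
  rows=[
    {"dy":-54.7},
    {"dy":-54.7},
    {"dy":-54.7},
    {"dy":-54.7},
    {"dy":-54.7},
    {"dy":-54.7},
    {"dy":-54.7},
    {"dy":-54.7},
    {"dy":-54.7},
    {"dy":-54.7},
    {"dy":-54.7},
    {"dy":0},
  ],
)

```text
$.rows[0]: bad value
```

```bash
python3 - <<'E'
from h import *
print(tool()[0],tool()[1].as_euler("xyz",degrees=True)); C=cal("wrist")
im=manip.camera("wrist"); cv2.imwrite("pics/w1.png",im[:,:,::-1]); np.savez("pics/w1.npz",im=im,K=C[0],p=C[1],M=C[2])
print(manip.get_obs()["time_s"],manip.get_obs()["wrist_force"])
E
```

```text
[ 0.26934951 -0.56367435  0.25563245] [-1.79932263e+02  4.84479273e-03  2.55442712e+01]
0.15 [-0.05992676  0.1313065  -0.03863316]
```

View pics/w1.png

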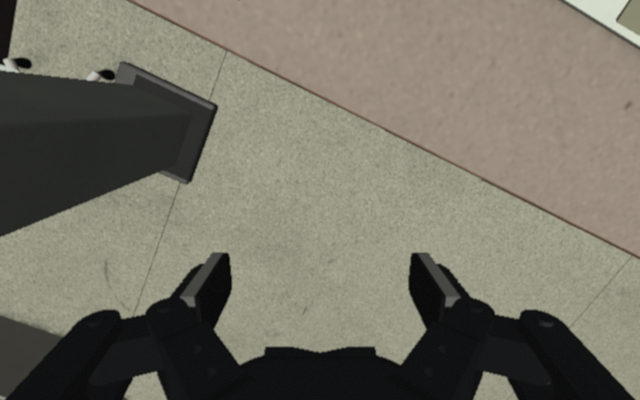

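The picture still shows the start pose: the open fingertips are at about (220,255) and (420,255), and the scene above row 250 is unobstructed. The moves were refused, so I'll give every key in each row.

Emit:
apply_moves(
  rows=[
    {"dx":0,"dy":0,"dz":-8,"wx":0,"wy":0,"wz":0.177,"grip":0},
    {"dx":0,"dy":0,"dz":-8,"wx":0,"wy":0,"wz":0.177,"grip":0},
    {"dx":0,"dy":0,"dz":-8,"wx":0,"wy":0,"wz":0.178,"grip":0},
    {"dx":17.5,"dy":-49,"dz":0,"wx":0,"wy":0,"wz":0,"grip":0},
    {"dx":17.5,"dy":-49,"dz":0,"wx":0,"wy":0,"wz":0,"grip":0},
    {"dx":17.5,"dy":-49,"dz":0,"wx":0,"wy":0,"wz":0,"grip":0},
    {"dx":17.5,"dy":-49,"dz":0,"wx":0,"wy":0,"wz":0,"grip":0},
    {"dx":17.5,"dy":-49,"dz":0,"wx":0,"wy":0,"wz":0,"grip":0},
    {"dx":17.5,"dy":-49,"dz":0,"wx":0,"wy":0,"wz":0,"grip":0},
  ],
)

```text
time_s: 1.27
tool_pos: [0.3998, -0.2784, 0.2802]
tcp_rot: [180.0, 0.0, -4.9]
wrist_force: [0.8, 0.2, 0.2]
gripper_width: 0.0858
gripper_force: 0.0
```

Emit:
apply_moves(
  rows=[
    {"dx":0,"dy":-54.7,"dz":0,"wx":0,"wy":0,"wz":0,"grip":0},
    {"dx":0,"dy":-54.7,"dz":0,"wx":0,"wy":0,"wz":0,"grip":0},
    {"dx":0,"dy":-54.7,"dz":0,"wx":0,"wy":0,"wz":0,"grip":0},
    {"dx":0,"dy":-54.7,"dz":0,"wx":0,"wy":0,"wz":0,"grip":0},
    {"dx":0,"dy":-54.7,"dz":0,"wx":0,"wy":0,"wz":0,"grip":0},
    {"dx":0,"dy":-54.7,"dz":0,"wx":0,"wy":0,"wz":0,"grip":0},
    {"dx":0,"dy":-54.7,"dz":0,"wx":0,"wy":0,"wz":0,"grip":0},
    {"dx":0,"dy":-54.7,"dz":0,"wx":0,"wy":0,"wz":0,"grip":0},
    {"dx":0,"dy":-54.7,"dz":0,"wx":0,"wy":0,"wz":0,"grip":0},
    {"dx":0,"dy":-54.7,"dz":0,"wx":0,"wy":0,"wz":0,"grip":0},
    {"dx":0,"dy":-54.7,"dz":0,"wx":0,"wy":0,"wz":0,"grip":0},
    {"dx":0,"dy":0,"dz":0,"wx":0,"wy":0,"wz":0,"grip":0},
  ],
)

```text
time_s: 2.78
tool_pos: [0.4495, 0.3236, 0.2795]
tcp_rot: [-179.9, 0.2, -4.6]
wrist_force: [0.1, -0.6, -0.4]
gripper_width: 0.0852
gripper_force: 0.0
```

```bash
python3 - <<'E'
from h import *
print(tool()[0],tool()[1].as_euler("xyz",degrees=True)); C=cal("wrist")
im=manip.camera("wrist"); cv2.imwrite("pics/w2.png",im[:,:,::-1]); np.savez("pics/w2.npz",im=im,K=C[0],p=C[1],M=C[2])
E
```

```text
[0.44946139 0.32356026 0.27947122] [-1.79884675e+02  1.71855694e-01 -4.57459974e+00]
```

View pics/w2.png

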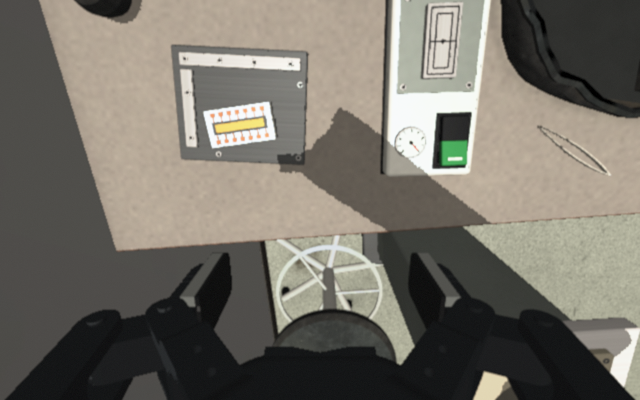

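```bash
cat >> h.py <<'E'
def rect(mask,z,C,box,name):
    "largest blob in pixel box -> world rect on plane z: centre, size, yaw of the side nearest x"
    m=np.zeros_like(mask,np.uint8); x0,y0,x1,y1=box; m[y0:y1,x0:x1]=mask[y0:y1,x0:x1]
    cs,_=cv2.findContours(m,cv2.RETR_EXTERNAL,cv2.CHAIN_APPROX_NONE); c=max(cs,key=cv2.contourArea)[:,0,:]
    w=ray(c,z,C)[:,:2]; (cx,cy),(a,b),t=cv2.minAreaRect((w*1e3).astype(np.float32))
    t=(t+45)%90-45
    ct,st=np.cos(np.radians(t)),np.sin(np.radians(t)); Q=w@np.array([[ct,-st],[st,ct]])*1e3
    print(name,"centre",round(cx,1),round(cy,1),"ext x",np.ptp(Q[:,0]).round(1),"ext y",np.ptp(Q[:,1]).round(1),"yaw",round(t,2),"px",c.min(0),c.max(0))
    return np.array([cx,cy])/1e3,t,c
E
python3 - <<'E'
from h import *
d=np.load("pics/w2.npz"); im=d["im"]; C=(d["K"],d["p"],d["M"])
hsv=cv2.cvtColor(im,cv2.COLOR_RGB2HSV); 
for uv in [(240,60),(189,100),(210,115),(240,125),(400,110),(430,40),(400,30),(455,155),(300,120),(240,102),(207,125)]: print(uv,im[uv[1],uv[0]])
v=hsv[:,:,2]>190
cv2.imwrite("pics/m.png",v*255)
rect(v,.013,C,(176,50,305,71),"longfence"); rect(v,.013,C,(176,71,199,150),"shortfence")
rect(v,.022,C,(200,90,280,155),"plate")
w=(hsv[:,:,2]>190)
rect(w,.03,C,(380,90,480,180),"station near half")
g=(hsv[:,:,0]>45)&(hsv[:,:,0]<80)&(hsv[:,:,1]>120)
rect(g,.043,C,(430,120,480,180),"green")
E
```

```text
(240, 60) [237 233 226]
(189, 100) [227 222 213]
(210, 115) [242 194 169]
(240, 125) [246 229 125]
(400, 110) [248 250 250]
(430, 40) [103 100  96]
(400, 30) [176 181 168]
(455, 155) [ 73 172  92]
(300, 120) [127 126 121]
(240, 102) [115 115 111]
(207, 125) [243 247 249]
longfence centre 581.8 407.1 ext x 13.3 ext y 139.3 yaw -7.41 px [179  53] [299  70]
shortfence centre 532.7 477.3 ext x 87.7 ext y 12.6 yaw -7.28 px [181  71] [196 146]
plate centre 510.2 415.8 ext x 44.5 ext y 79.9 yaw 3.61 px [203 102] [275 147]
station near half centre 481.2 188.7 ext x 100.1 ext y 106.8 yaw -4.61 px [388  90] [479 176]
green centre 459.7 168.1 ext x 29.7 ext y 31.2 yaw -1.02 px [439 140] [466 165][ WARN:0@0.019] global loadsave.cpp:1063 imwrite_ Unsupported depth image for selected encoder is fallbacked to CV_8U.
```

```bash
python3 - <<'E'
import cv2,numpy as np
a=cv2.imread("pics/w2.png"); a=cv2.resize(a[0:180,170:490],None,fx=2.5,fy=2.5,interpolation=cv2.INTER_CUBIC)
cv2.imwrite("pics/w2c.png",a)
E
```

```text
(no output)
```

View pics/w2c.png

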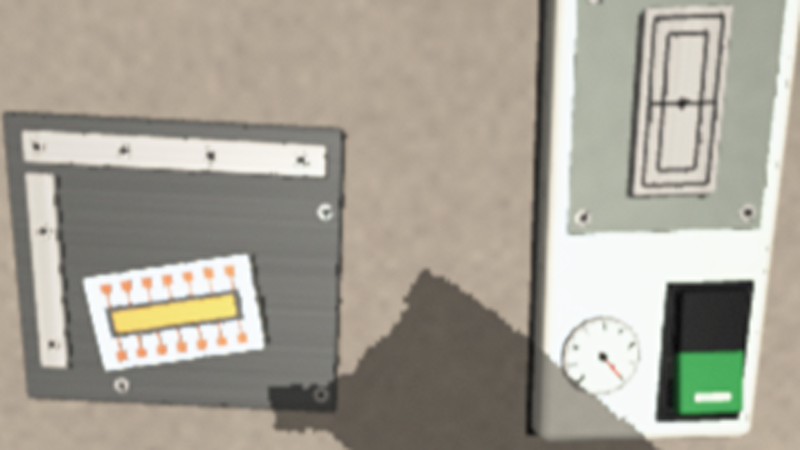

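The crop shows the plate askew, with corners near (85,278), (248,255), (265,348) and (105,370). The fences run along the nest's top and left, and the pad is at about (632–733, 8–195). I'll push with the shut fingers first.

```bash
cat >> h.py <<'E'
A=np.radians(-7.35)
def nest(u,v): return np.array([u*np.cos(A)-v*np.sin(A),u*np.sin(A)+v*np.cos(A)])/1e3
def inn(p): p=np.array(p)*1e3; return np.array([p[0]*np.cos(A)+p[1]*np.sin(A),-p[0]*np.sin(A)+p[1]*np.cos(A)]).round(1)
E
python3 -c "
from h import *
move([*nest(405,478),.07],-7.35,6)"
```

```text
shift [   4.6 -101.7  209.6] rot [-0.0004  0.0021  0.0458] per row [  0.77 -16.95  34.93] [-0.0001  0.0004  0.0076]
```

Emit:
apply_moves(
  rows=[
    {"dx":0.8,"dy":-17,"dz":35,"wx":0,"wy":0,"wz":0,"grip":255},
    {"dx":0.8,"dy":-17,"dz":35,"wx":0,"wy":0,"wz":0,"grip":255},
    {"dx":0.8,"dy":-17,"dz":35,"wx":0,"wy":0,"wz":0,"grip":255},
    {"dx":0.8,"dy":-17,"dz":35,"wx":0,"wy":0,"wz":0,"grip":255},
    {"dx":0.8,"dy":-17,"dz":35,"wx":0,"wy":0,"wz":0,"grip":255},
    {"dx":0.8,"dy":-17,"dz":35,"wx":0,"wy":0.002,"wz":0.046,"grip":255},
    {"dx":0,"dy":0,"dz":0,"wx":0,"wy":0,"wz":0,"grip":255},
  ],
)

```text
time_s: 3.7
tool_pos: [0.4633, 0.4199, 0.0682]
tcp_rot: [179.7, -0.1, -7.5]
wrist_force: [-0.9, 0.0, 1.5]
gripper_width: -0.0
gripper_force: 0.0
```

```bash
python3 -c "
from h import *
print(inn(tool()[0][:2]));move([*nest(405,478),.037],-7.35,2)"
```

```text
[405.7 475.7]
shift [-0.8 -2.4 31.2] rot [ 0.0046 -0.001  -0.0019] per row [-0.38 -1.21 15.61] [ 0.0023 -0.0005 -0.0009]
```

Emit:
apply_moves(
  rows=[
    {"dx":0,"dy":-1,"dz":16,"wx":0,"wy":0,"wz":0,"grip":255},
    {"dx":0,"dy":-1,"dz":15,"wx":0,"wy":0,"wz":0,"grip":255},
    {"dx":0,"dy":0,"dz":0,"wx":0,"wy":0,"wz":0,"grip":255},
  ],
)

```text
time_s: 4.08
tool_pos: [0.4652, 0.4211, 0.0382]
tcp_rot: [179.9, -0.0, -7.7]
wrist_force: [-1.1, 0.2, -0.1]
gripper_width: 0.0001
gripper_force: 0.0
```

Emit:
apply_moves(
  rows=[
    {"dx":8,"dy":0,"dz":0,"wx":0,"wy":0,"wz":0,"grip":255},
    {"dx":8,"dy":0,"dz":0,"wx":0,"wy":0,"wz":0,"grip":255},
    {"dx":8,"dy":0,"dz":0,"wx":0,"wy":0,"wz":0,"grip":255},
    {"dx":8,"dy":0,"dz":0,"wx":0,"wy":0,"wz":0,"grip":255},
    {"dx":8,"dy":0,"dz":0,"wx":0,"wy":0,"wz":0,"grip":255},
    {"dx":8,"dy":0,"dz":0,"wx":0,"wy":0,"wz":0,"grip":255},
    {"dx":2,"dy":0,"dz":0,"wx":0,"wy":0,"wz":0,"grip":255},
    {"dx":0,"dy":0,"dz":0,"wx":0,"wy":0,"wz":0,"grip":255},
  ],
)

```text
time_s: 5.08
tool_pos: [0.5151, 0.4156, 0.0392]
tcp_rot: [180.0, -0.1, -7.6]
wrist_force: [-0.9, -1.5, -0.5]
gripper_width: 0.0001
gripper_force: 0.0
```

```bash
python3 - <<'E'
from h import *
print(inn(tool()[0][:2]))
C=cal("wrist"); im=manip.camera("wrist"); cv2.imwrite("pics/w3.png",im[:,:,::-1])
E
```

```text
[457.7 478.1]
```

View pics/w3.png

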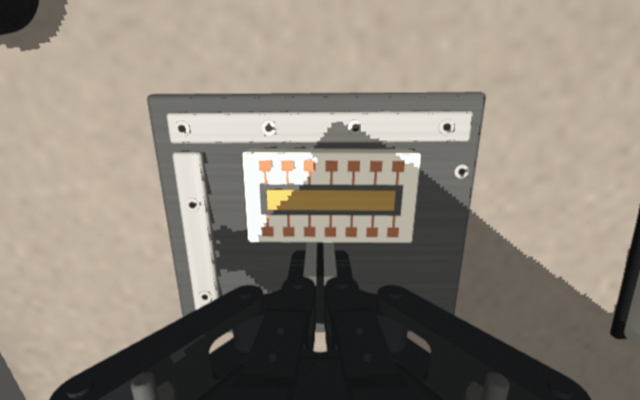

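The plate (corners about (244,152), (420,152), (413,242), (247,242)) is now nearly square, and a gap of a few mm to the far fence is left. I'll continue gently.

Emit:
apply_moves(
  rows=[
    {"dx":1.5,"dy":0,"dz":1,"wx":0,"wy":0,"wz":0,"grip":255},
    {"dx":1.5,"dy":0,"dz":0,"wx":0,"wy":0,"wz":0,"grip":255},
    {"dx":1.5,"dy":0,"dz":0,"wx":0,"wy":0,"wz":0,"grip":255},
    {"dx":0,"dy":0,"dz":0,"wx":0,"wy":0,"wz":0,"grip":255},
  ],
)

```text
time_s: 5.62
tool_pos: [0.5184, 0.4154, 0.0382]
tcp_rot: [180.0, -0.0, -7.6]
wrist_force: [-5.0, -1.1, 2.3]
gripper_width: -0.0
gripper_force: 2.4
```

Emit:
apply_moves(
  rows=[
    {"dx":1,"dy":0,"dz":0,"wx":0,"wy":0,"wz":0,"grip":255},
    {"dx":0,"dy":0,"dz":0,"wx":0,"wy":0,"wz":0,"grip":255},
  ],
)

```text
time_s: 5.88
tool_pos: [0.5185, 0.4154, 0.0382]
tcp_rot: [179.9, 0.0, -7.5]
wrist_force: [-8.9, -1.9, 5.0]
gripper_width: 0.0001
gripper_force: 4.2
```

Emit:
apply_moves(
  rows=[
    {"dx":1,"dy":0,"dz":0,"wx":0,"wy":0,"wz":0,"grip":255},
    {"dx":0,"dy":0,"dz":0,"wx":0,"wy":0,"wz":0,"grip":255},
  ],
)

```text
time_s: 6.12
tool_pos: [0.5186, 0.4154, 0.0382]
tcp_rot: [179.9, 0.1, -7.5]
wrist_force: [-12.9, -3.3, 7.6]
gripper_width: -0.0002
gripper_force: 5.9
```

Emit:
apply_moves(
  rows=[
    {"dx":1.5,"dy":0,"dz":0,"wx":0,"wy":0,"wz":0,"grip":255},
    {"dx":1,"dy":0,"dz":0,"wx":0,"wy":0,"wz":0,"grip":255},
    {"dx":0,"dy":0,"dz":0,"wx":0,"wy":0,"wz":0,"grip":255},
  ],
)

```text
time_s: 6.5
tool_pos: [0.5188, 0.4155, 0.0381]
tcp_rot: [179.8, 0.3, -7.4]
wrist_force: [-20.5, -5.4, 13.7]
gripper_width: -0.0002
gripper_force: 10.2
```

Emit:
apply_moves(
  rows=[
    {"dx":-8,"dy":0,"dz":0,"wx":0,"wy":0,"wz":0,"grip":255},
    {"dx":-6,"dy":0,"dz":-4,"wx":0,"wy":0,"wz":0,"grip":255},
    {"dx":-2,"dy":0,"dz":-28,"wx":0,"wy":0,"wz":0,"grip":255},
    {"dx":10,"dy":24,"dz":0,"wx":0,"wy":0,"wz":0,"grip":255},
    {"dx":16,"dy":23,"dz":0,"wx":0,"wy":0,"wz":0,"grip":255},
    {"dx":16,"dy":23,"dz":0,"wx":0,"wy":0,"wz":0,"grip":255},
    {"dx":0,"dy":0,"dz":0,"wx":0,"wy":0,"wz":0,"grip":255},
    {"dx":0,"dy":0,"dz":0,"wx":0,"wy":0,"wz":0,"grip":255},
  ],
)

```text
time_s: 7.5
tool_pos: [0.54, 0.3427, 0.0707]
tcp_rot: [-180.0, -0.1, -7.6]
wrist_force: [-0.3, 0.3, -0.1]
gripper_width: 0.0001
gripper_force: 0.0
```

```bash
python3 - <<'E'
from h import *
print(inn(tool()[0][:2]));move([*nest(495,408),.037],-7.4,1)
C=cal("wrist"); im=manip.camera("wrist"); cv2.imwrite("pics/w4.png",im[:,:,::-1])
np.savez("pics/w4.npz",im=im,K=C[0],p=C[1],M=C[2])
E
```

```text
[491.7 409. ]
shift [ 3.2  1.  33.8] rot [-0.0008 -0.0023 -0.0029] per row [ 3.25  1.03 33.75] [-0.0008 -0.0023 -0.0029]
```

View pics/w4.png

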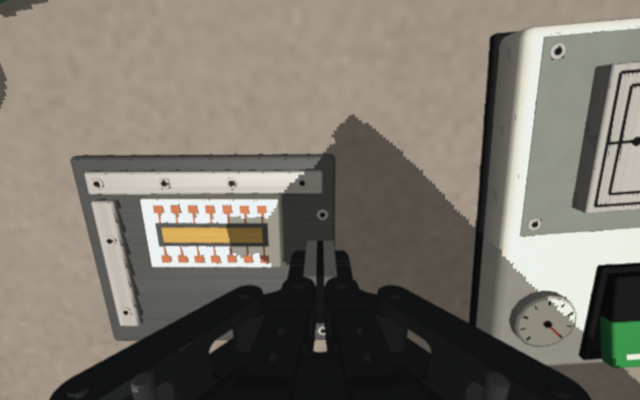

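The plate now lies along the far fence: its top edge is at row 198 and the fence's lower edge at about 193. The shut fingers are to its right at (320,245), so next I push it left.

Emit:
apply_moves(
  rows=[
    {"dx":2,"dy":0,"dz":17,"wx":0,"wy":0,"wz":0,"grip":255},
    {"dx":1,"dy":0,"dz":16,"wx":0,"wy":0,"wz":0,"grip":255},
    {"dx":0,"dy":0,"dz":0,"wx":0,"wy":0,"wz":0,"grip":255},
    {"dx":0,"dy":-5,"dz":0,"wx":0,"wy":0,"wz":0,"grip":255},
    {"dx":0,"dy":-5,"dz":0,"wx":0,"wy":0,"wz":0,"grip":255},
    {"dx":0,"dy":-5,"dz":0,"wx":0,"wy":0,"wz":0,"grip":255},
    {"dx":0,"dy":-5,"dz":0,"wx":0,"wy":0,"wz":0,"grip":255},
    {"dx":0,"dy":-5,"dz":0,"wx":0,"wy":0,"wz":0,"grip":255},
    {"dx":0,"dy":0,"dz":0,"wx":0,"wy":0,"wz":0,"grip":255},
  ],
)

```text
time_s: 8.68
tool_pos: [0.5467, 0.3669, 0.0378]
tcp_rot: [-180.0, -0.2, -7.6]
wrist_force: [0.6, -0.6, 2.0]
gripper_width: -0.0002
gripper_force: 0.8
```

Emit:
apply_moves(
  rows=[
    {"dx":0,"dy":-1.5,"dz":0,"wx":0,"wy":0,"wz":0,"grip":255},
    {"dx":0,"dy":-1.5,"dz":0,"wx":0,"wy":0,"wz":0,"grip":255},
    {"dx":0,"dy":0,"dz":0,"wx":0,"wy":0,"wz":0,"grip":255},
  ],
)

```text
time_s: 9.05
tool_pos: [0.547, 0.3691, 0.0376]
tcp_rot: [180.0, -0.1, -7.6]
wrist_force: [-0.4, -4.2, 5.0]
gripper_width: 0.0001
gripper_force: 2.7
```

Emit:
apply_moves(
  rows=[
    {"dx":0,"dy":-1.5,"dz":0,"wx":0,"wy":0,"wz":0,"grip":255},
    {"dx":0,"dy":-1,"dz":0,"wx":0,"wy":0,"wz":0,"grip":255},
    {"dx":0,"dy":0,"dz":0,"wx":0,"wy":0,"wz":0,"grip":255},
  ],
)

```text
time_s: 9.43
tool_pos: [0.5473, 0.3717, 0.0376]
tcp_rot: [180.0, -0.1, -7.6]
wrist_force: [-0.7, -4.6, 4.9]
gripper_width: -0.0002
gripper_force: 2.8
```

Emit:
apply_moves(
  rows=[
    {"dx":0,"dy":-1,"dz":0,"wx":0,"wy":0,"wz":0,"grip":255},
    {"dx":0,"dy":-1,"dz":0,"wx":0,"wy":0,"wz":0,"grip":255},
    {"dx":0,"dy":0,"dz":0,"wx":0,"wy":0,"wz":0,"grip":255},
  ],
)

```text
time_s: 9.8
tool_pos: [0.5476, 0.3736, 0.0376]
tcp_rot: [180.0, -0.1, -7.6]
wrist_force: [-1.2, -3.6, 5.5]
gripper_width: -0.0003
gripper_force: 2.8
```

Emit:
apply_moves(
  rows=[
    {"dx":0,"dy":-1,"dz":0,"wx":0,"wy":0,"wz":0,"grip":255},
    {"dx":0,"dy":-1,"dz":0,"wx":0,"wy":0,"wz":0,"grip":255},
    {"dx":0,"dy":0,"dz":0,"wx":0,"wy":0,"wz":0,"grip":255},
  ],
)

```text
time_s: 10.18
tool_pos: [0.5478, 0.3753, 0.0375]
tcp_rot: [180.0, -0.1, -7.6]
wrist_force: [-0.9, -6.1, 6.3]
gripper_width: -0.0001
gripper_force: 3.6
```

Emit:
apply_moves(
  rows=[
    {"dx":0,"dy":-1,"dz":0,"wx":0,"wy":0,"wz":0,"grip":255},
    {"dx":0,"dy":-1,"dz":0,"wx":0,"wy":0,"wz":0,"grip":255},
    {"dx":0,"dy":0,"dz":0,"wx":0,"wy":0,"wz":0,"grip":255},
  ],
)

```text
time_s: 10.55
tool_pos: [0.548, 0.3756, 0.0375]
tcp_rot: [179.8, -0.1, -7.6]
wrist_force: [-4.9, -11.2, 10.2]
gripper_width: -0.0001
gripper_force: 7.2
```

```bash
python3 - <<'E'
from h import *
print(inn(tool()[0][:2]))
im=manip.camera("wrist"); cv2.imwrite("pics/w5.png",cv2.resize(im[100:340,40:440,::-1],None,fx=2,fy=2))
E
```

```text
[495.4 442.6]
```

View pics/w5.png

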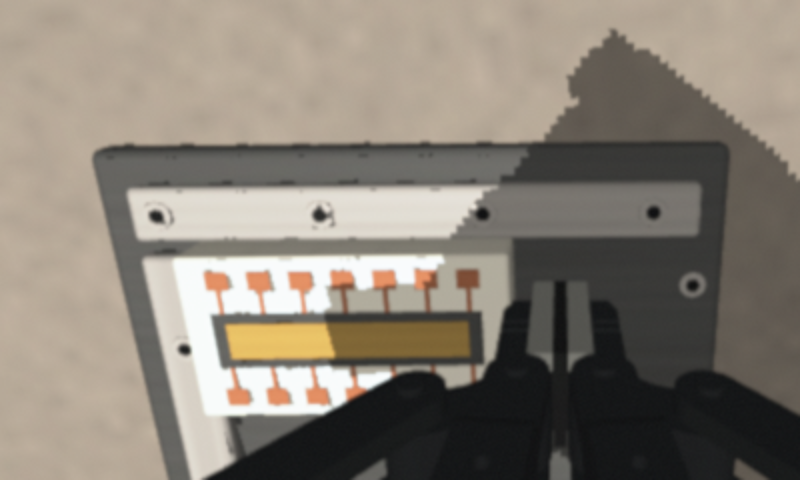

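The plate's left side now meets the left fence at x≈175 in this crop, and its far side lies along the far fence. I'll press a little harder, then re-seat it against the far fence.

Emit:
apply_moves(
  rows=[
    {"dx":0,"dy":-1,"dz":0,"wx":0,"wy":0,"wz":0,"grip":255},
    {"dx":0,"dy":-1,"dz":0,"wx":0,"wy":0,"wz":0,"grip":255},
    {"dx":0,"dy":0,"dz":0,"wx":0,"wy":0,"wz":0,"grip":255},
  ],
)

```text
time_s: 10.98
tool_pos: [0.5481, 0.3759, 0.0374]
tcp_rot: [179.6, -0.0, -7.7]
wrist_force: [-6.7, -16.1, 14.4]
gripper_width: 0.0003
gripper_force: 11.1
```

Emit:
apply_moves(
  rows=[
    {"dx":0,"dy":8,"dz":0,"wx":0,"wy":0,"wz":0,"grip":255},
    {"dx":0,"dy":6,"dz":-5,"wx":0,"wy":0,"wz":0,"grip":255},
    {"dx":-2,"dy":0,"dz":-30,"wx":0,"wy":0,"wz":0,"grip":255},
    {"dx":-25,"dy":-32,"dz":0,"wx":0,"wy":0,"wz":0,"grip":255},
    {"dx":-24,"dy":-32,"dz":0,"wx":0,"wy":0,"wz":0,"grip":255},
    {"dx":0,"dy":0,"dz":17,"wx":0,"wy":0,"wz":0,"grip":255},
    {"dx":0,"dy":0,"dz":17,"wx":0,"wy":0,"wz":0,"grip":255},
    {"dx":0,"dy":0,"dz":0,"wx":0,"wy":0,"wz":0,"grip":255},
  ],
)

```text
time_s: 11.98
tool_pos: [0.5041, 0.434, 0.0362]
tcp_rot: [179.8, -0.0, -7.7]
wrist_force: [0.1, -0.3, -0.6]
gripper_width: -0.0
gripper_force: 0.0
```

```bash
python3 - <<'E'
from h import *
print(inn(tool()[0][:2]))
E
```

```text
[444.5 494.9]
```

Emit:
apply_moves(
  rows=[
    {"dx":6,"dy":0,"dz":-1,"wx":0,"wy":0,"wz":0,"grip":255},
    {"dx":6,"dy":0,"dz":0,"wx":0,"wy":0,"wz":0,"grip":255},
    {"dx":3,"dy":0,"dz":0,"wx":0,"wy":0,"wz":0,"grip":255},
    {"dx":1.5,"dy":0,"dz":0,"wx":0,"wy":0,"wz":0,"grip":255},
    {"dx":1.5,"dy":0,"dz":0,"wx":0,"wy":0,"wz":0,"grip":255},
    {"dx":0,"dy":0,"dz":0,"wx":0,"wy":0,"wz":0,"grip":255},
  ],
)

```text
time_s: 12.72
tool_pos: [0.521, 0.434, 0.0394]
tcp_rot: [180.0, -0.0, -7.5]
wrist_force: [-4.9, -1.6, 3.6]
gripper_width: -0.0002
gripper_force: 2.3
```

Emit:
apply_moves(
  rows=[
    {"dx":1,"dy":0,"dz":0,"wx":0,"wy":0,"wz":0,"grip":255},
    {"dx":1,"dy":0,"dz":0,"wx":0,"wy":0,"wz":0,"grip":255},
    {"dx":0,"dy":0,"dz":0,"wx":0,"wy":0,"wz":0,"grip":255},
  ],
)

```text
time_s: 13.1
tool_pos: [0.5212, 0.4341, 0.0393]
tcp_rot: [179.9, 0.1, -7.5]
wrist_force: [-12.5, -2.7, 8.4]
gripper_width: 0.0001
gripper_force: 5.8
```

```bash
python3 - <<'E'
from h import *
print(inn(tool()[0][:2]))
E
```

```text
[461.4 497.2]
```

Emit:
apply_moves(
  rows=[
    {"dx":-6,"dy":0,"dz":0,"wx":0,"wy":0,"wz":0,"grip":255},
    {"dx":-8,"dy":0,"dz":-4,"wx":0,"wy":0,"wz":0,"grip":255},
    {"dx":-8,"dy":0,"dz":-40,"wx":0,"wy":0,"wz":0,"grip":255},
    {"dx":-8,"dy":0,"dz":-40,"wx":0,"wy":0,"wz":0,"grip":200},
    {"dx":0,"dy":0,"dz":-30,"wx":0,"wy":0,"wz":0,"grip":0},
    {"dx":0,"dy":0,"dz":0,"wx":0,"wy":0,"wz":0,"grip":0},
    {"dx":0,"dy":0,"dz":0,"wx":0,"wy":0,"wz":0,"grip":0},
  ],
)

```text
time_s: 13.98
tool_pos: [0.4939, 0.4371, 0.1528]
tcp_rot: [180.0, -0.1, -7.6]
wrist_force: [0.0, 0.2, -0.4]
gripper_width: 0.072
gripper_force: 0.0
```

```bash
python3 - <<'E'
from h import *
C=cal("wrist"); im=manip.camera("wrist"); cv2.imwrite("pics/w6.png",im[:,:,::-1])
np.savez("pics/w6.npz",im=im,K=C[0],p=C[1],M=C[2]); o=manip.get_obs(); print(o["qpos"],o["tool_pos"],o["tcp_rot"])
print(inn(tool()[0][:2]), "expected spot px",proj([*nest(495,495),.022],C), proj([[*nest(517+a,535+b),.022] for a in(-44,0) for b in(-80,0)],C).round())
E
```

```text
[ -39.75352787   27.47987856   -7.79706815   84.88752879    3.98016357
   67.9189154  -145.75418362] [0.49367997 0.4369503  0.15220828] [ 1.79925487e+02 -6.79774993e-02 -7.57457705e+00]
[433.7 496.5] expected spot px [[321.26107766 125.98772135]] [[370. 153.]
 [273. 154.]
 [373.  97.]
 [270.  97.]]
```

View pics/w6.png

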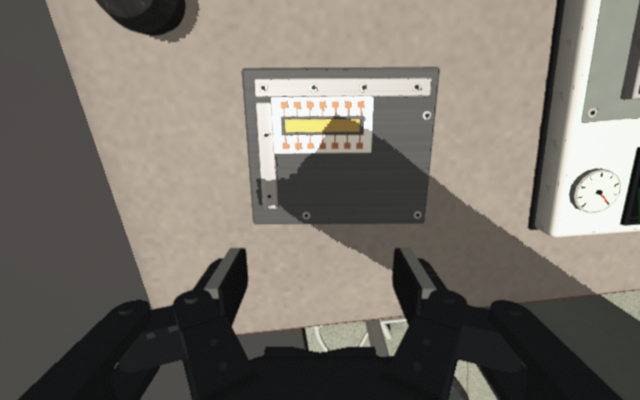

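The plate sits in the corner at (271–373, 96–153), matching the expected projection to 1 px. Now I turn the gripper to grasp across the 44 mm.

Emit:
apply_moves(
  rows=[
    {"dx":0,"dy":0,"dz":0,"wx":0,"wy":0,"wz":-0.175,"grip":0},
    {"dx":0,"dy":0,"dz":0,"wx":0,"wy":0,"wz":-0.175,"grip":0},
    {"dx":0,"dy":0,"dz":0,"wx":0,"wy":0,"wz":-0.175,"grip":0},
    {"dx":0,"dy":0,"dz":0,"wx":0,"wy":0,"wz":-0.175,"grip":0},
    {"dx":0,"dy":0,"dz":0,"wx":0,"wy":0,"wz":-0.175,"grip":0},
    {"dx":0,"dy":0,"dz":0,"wx":0,"wy":0,"wz":-0.175,"grip":0},
    {"dx":0,"dy":0,"dz":0,"wx":0,"wy":0,"wz":-0.175,"grip":0},
    {"dx":0,"dy":0,"dz":0,"wx":0,"wy":0,"wz":-0.175,"grip":0},
    {"dx":0,"dy":0,"dz":0,"wx":0,"wy":0,"wz":-0.175,"grip":0},
    {"dx":0,"dy":0,"dz":0,"wx":0,"wy":0,"wz":0,"grip":0},
  ],
)

```text
time_s: 15.28
tool_pos: [0.4938, 0.4369, 0.152]
tcp_rot: [180.0, 0.1, 82.6]
wrist_force: [-0.3, 0.9, 0.1]
gripper_width: 0.0856
gripper_force: 0.0
```

```bash
python3 - <<'E'
from h import *
print(inn(tool()[0][:2])); move([*nest(495,495),.060],82.65,4)
E
```

```text
[433.8 496.5]
shift [-1.3 61.1 92.1] rot [ 0.0005  0.0012 -0.0009] per row [-0.33 15.28 23.02] [ 0.0001  0.0003 -0.0002]
```

Emit:
apply_moves(
  rows=[
    {"dx":-0.3,"dy":15.3,"dz":23,"wx":0,"wy":0,"wz":0,"grip":0},
    {"dx":-0.3,"dy":15.3,"dz":23,"wx":0,"wy":0,"wz":0,"grip":0},
    {"dx":-0.3,"dy":15.3,"dz":23,"wx":0,"wy":0,"wz":0,"grip":0},
    {"dx":-0.3,"dy":15.2,"dz":23,"wx":0,"wy":0,"wz":0,"grip":0},
    {"dx":0,"dy":0,"dz":10,"wx":0,"wy":0,"wz":0,"grip":0},
    {"dx":0,"dy":0,"dz":10,"wx":0,"wy":0,"wz":0,"grip":0},
    {"dx":0,"dy":0,"dz":0,"wx":0,"wy":0,"wz":0,"grip":0},
    {"dx":0,"dy":0,"dz":0,"wx":0,"wy":0,"wz":0,"grip":0},
  ],
)

```text
time_s: 16.27
tool_pos: [0.5547, 0.429, 0.0424]
tcp_rot: [179.8, -0.1, 82.7]
wrist_force: [1.1, -0.4, 0.3]
gripper_width: 0.0855
gripper_force: 0.0
```

```bash
python3 - <<'E'
from h import *
print(inn(tool()[0][:2])); move([*nest(495,495),.0395],82.65,1)
E
```

```text
[495.2 496.4]
shift [-1.4 -0.2  2.9] rot [ 0.0027 -0.0009  0.0004] per row [-1.4  -0.24  2.89] [ 0.0027 -0.0009  0.0004]
```

Emit:
apply_moves(
  rows=[
    {"dx":-1.4,"dy":-0.2,"dz":2.8,"wx":0.003,"wy":0,"wz":0,"grip":0},
    {"dx":0,"dy":0,"dz":0,"wx":0,"wy":0,"wz":0,"grip":255},
    {"dx":0,"dy":0,"dz":0,"wx":0,"wy":0,"wz":0,"grip":255},
    {"dx":0,"dy":0,"dz":0,"wx":0,"wy":0,"wz":0,"grip":255},
    {"dx":0,"dy":0,"dz":0,"wx":0,"wy":0,"wz":0,"grip":255},
    {"dx":0,"dy":0,"dz":0,"wx":0,"wy":0,"wz":0,"grip":255},
  ],
  force=40,
)

```text
time_s: 17.02
tool_pos: [0.5534, 0.4273, 0.0391]
tcp_rot: [-179.9, 0.0, 82.7]
wrist_force: [-5.3, -2.0, 5.8]
gripper_width: 0.0425
gripper_force: 41.2
```

Emit:
apply_moves(
  rows=[
    {"dx":0,"dy":0,"dz":-3,"wx":0,"wy":0,"wz":0,"grip":255},
    {"dx":0,"dy":0,"dz":-7,"wx":0,"wy":0,"wz":0,"grip":255},
    {"dx":0,"dy":0,"dz":-15,"wx":0,"wy":0,"wz":0,"grip":255},
    {"dx":0,"dy":0,"dz":-25,"wx":0,"wy":0,"wz":0,"grip":255},
    {"dx":0,"dy":0,"dz":-25,"wx":0,"wy":0,"wz":0,"grip":255},
    {"dx":0,"dy":0,"dz":-15,"wx":0,"wy":0,"wz":0,"grip":255},
    {"dx":0,"dy":0,"dz":-10,"wx":0,"wy":0,"wz":0,"grip":255},
    {"dx":0,"dy":0,"dz":0,"wx":0,"wy":0,"wz":0,"grip":255},
  ],
)

```text
time_s: 18.02
tool_pos: [0.5547, 0.4271, 0.1392]
tcp_rot: [-180.0, -0.0, 82.7]
wrist_force: [-0.1, 0.4, -2.4]
gripper_width: 0.0425
gripper_force: 41.3
```

```bash
python3 - <<'E'
from h import *
im=manip.camera("wrist"); C=cal("wrist"); np.savez("pics/w7.npz",im=im,K=C[0],p=C[1],M=C[2]); cv2.imwrite("pics/w7.png",im[:,:,::-1])
# pad & station from w2
d=np.load("pics/w2.npz"); im=d["im"]; C=(d["K"],d["p"],d["M"])
hsv=cv2.cvtColor(im,cv2.COLOR_RGB2HSV); h,s,v=cv2.split(hsv)
g=cv2.cvtColor(im,cv2.COLOR_RGB2GRAY)
print(im[40,395:475:3].tolist())
for th in (190,200,210):
    m=((v>th)&(np.arange(640)>415)[None]&(np.arange(640)<468)[None]).astype(np.uint8)
    m=cv2.morphologyEx(m,cv2.MORPH_CLOSE,np.ones((5,5),np.uint8)); rect(m,.04,C,(416,0,468,84),"pad%d"%th)
E
```

```text
[[247, 250, 249], [227, 233, 233], [175, 178, 163], [177, 181, 167], [179, 183, 169], [178, 182, 169], [177, 181, 166], [177, 180, 166], [175, 180, 165], [155, 160, 147], [124, 120, 114], [190, 184, 176], [153, 148, 141], [124, 120, 115], [169, 164, 157], [159, 154, 147], [72, 71, 68], [154, 150, 143], [125, 122, 116], [140, 136, 129], [98, 95, 91], [214, 208, 197], [169, 172, 159], [168, 172, 158], [166, 170, 157], [167, 172, 157], [167, 172, 157]]
pad190 centre 580.9 183.3 ext x 72.9 ext y 34.9 yaw -2.77 px [424   0] [462  77]
pad200 centre 579.8 183.3 ext x 70.4 ext y 34.5 yaw -2.78 px [424   3] [462  77]
pad210 centre 579.8 183.3 ext x 69.8 ext y 33.9 yaw -3.17 px [424   3] [461  76]
```

Emit:
apply_moves(
  rows=[
    {"dx":0,"dy":0,"dz":-7,"wx":0,"wy":0,"wz":0.166,"grip":255},
    {"dx":0,"dy":0,"dz":-7,"wx":0,"wy":0,"wz":0.166,"grip":255},
    {"dx":0,"dy":0,"dz":-7,"wx":0,"wy":0,"wz":0.166,"grip":255},
    {"dx":0,"dy":0,"dz":-7,"wx":0,"wy":0,"wz":0.166,"grip":255},
    {"dx":0,"dy":0,"dz":-7,"wx":0,"wy":0,"wz":0.166,"grip":255},
    {"dx":0,"dy":0,"dz":-7,"wx":0,"wy":0,"wz":0.166,"grip":255},
    {"dx":0,"dy":0,"dz":-7,"wx":0,"wy":0,"wz":0.166,"grip":255},
    {"dx":0,"dy":0,"dz":-7,"wx":0,"wy":0,"wz":0.166,"grip":255},
    {"dx":0,"dy":0,"dz":-4,"wx":0,"wy":0,"wz":0.167,"grip":255},
  ],
)

```text
time_s: 19.2
tool_pos: [0.5543, 0.4268, 0.1977]
tcp_rot: [179.9, 0.1, -3.3]
wrist_force: [0.0, -0.7, -2.5]
gripper_width: 0.0431
gripper_force: 41.3
```

Emit:
apply_moves(
  rows=[
    {"dx":-13,"dy":40,"dz":0,"wx":0,"wy":0,"wz":0,"grip":255},
    {"dx":-13,"dy":40,"dz":0,"wx":0,"wy":0,"wz":0,"grip":255},
    {"dx":-13,"dy":40,"dz":0,"wx":0,"wy":0,"wz":0,"grip":255},
    {"dx":-13,"dy":40,"dz":0,"wx":0,"wy":0,"wz":0,"grip":255},
    {"dx":-13,"dy":40,"dz":0,"wx":0,"wy":0,"wz":0,"grip":255},
    {"dx":-13,"dy":40,"dz":0,"wx":0,"wy":0,"wz":0,"grip":255},
    {"dx":0,"dy":0,"dz":0,"wx":0,"wy":0,"wz":0,"grip":255},
    {"dx":0,"dy":0,"dz":0,"wx":0,"wy":0,"wz":0,"grip":255},
  ],
)

```text
time_s: 20.2
tool_pos: [0.464, 0.1917, 0.1984]
tcp_rot: [-180.0, 0.1, -3.0]
wrist_force: [0.2, 0.6, -1.4]
gripper_width: 0.0425
gripper_force: 41.4
```

```bash
python3 - <<'E'
from h import *
C=cal("wrist"); im=manip.camera("wrist"); np.savez("pics/w8.npz",im=im,K=C[0],p=C[1],M=C[2]); cv2.imwrite("pics/w8.png",im[:,:,::-1])
print(manip.get_obs()["qpos"].round())
E
```

```text
[ -24.    6.   -4.  106.    0.   68. -121.]
```

View pics/w8.png

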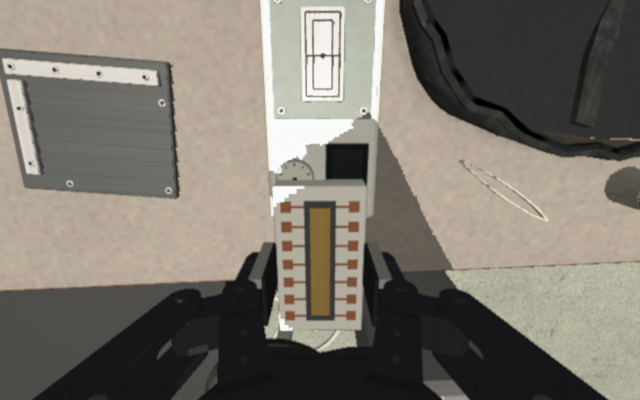

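The pad is fully in view at (301–345, 6–102), and the plate is held straight at (275–366, 185–330).

```bash
python3 - <<'E'
from h import *
d=np.load("pics/w8.npz"); im=d["im"]; C=(d["K"],d["p"],d["M"]); t,r=tool()
f=im.astype(int); warm=((f[:,:,0]-f[:,:,1]>=2)).astype(np.uint8)
m=np.zeros_like(warm); m[2:110,290:355]=warm[2:110,290:355]
m=cv2.morphologyEx(m,cv2.MORPH_CLOSE,np.ones((5,5),np.uint8)); m=cv2.morphologyEx(m,cv2.MORPH_OPEN,np.ones((5,5),np.uint8))
c,y,_=rect(m,.04,C,(290,2,355,110),"pad")
hsv=cv2.cvtColor(im,cv2.COLOR_RGB2HSV)
k=((hsv[:,:,1]>100)&(hsv[:,:,0]<25)).astype(np.uint8)   # copper/brass pattern
k=cv2.morphologyEx(k,cv2.MORPH_CLOSE,np.ones((25,25),np.uint8))
zt=t[2]-.0171
pc,py,_=rect(k,zt,C,(270,190,372,325),"pattern(in hand)")
print("pattern in tool",r.inv().apply([*pc,zt]-t)*1e3)
print(im[256,268:374:3].tolist())
pm=(hsv[:,:,2]>150)&(hsv[:,:,1]<40)|(k>0); 
pm=cv2.morphologyEx(pm.astype(np.uint8),cv2.MORPH_OPEN,np.ones((5,5),np.uint8)); q,qy,_=rect(pm,zt,C,(273,190,370,335),"plate")
wh=((hsv[:,:,2]>130)).astype(np.uint8)
print("tool yaw",r.as_euler("xyz",degrees=True), "qpt",t)
g=(hsv[:,:,0]>40)&(hsv[:,:,0]<85)
E
```

```text
pad centre 579.3 183.3 ext x 71.4 ext y 36.2 yaw -2.82 px [300   7] [344 101]
pattern(in hand) centre 464.9 191.4 ext x 65.3 ext y 36.5 yaw -2.76 px [281 202] [358 319]
pattern in tool [ 0.92742727  0.75851969 17.09859127]
[[64, 64, 61], [18, 18, 18], [13, 13, 14], [154, 150, 137], [177, 172, 158], [177, 173, 158], [178, 173, 159], [178, 174, 159], [178, 174, 159], [178, 174, 159], [177, 172, 157], [179, 174, 159], [151, 147, 135], [53, 53, 51], [103, 86, 53], [131, 104, 56], [128, 102, 55], [129, 103, 54], [131, 104, 56], [128, 102, 54], [127, 102, 54], [58, 57, 54], [78, 77, 71], [177, 173, 158], [178, 173, 158], [178, 174, 158], [177, 173, 158], [178, 173, 158], [178, 173, 158], [178, 174, 159], [178, 174, 158], [179, 174, 159], [48, 46, 42], [17, 16, 16], [30, 30, 29], [85, 84, 80]]
plate centre 463.0 192.3 ext x 81.9 ext y 46.7 yaw -4.52 px [273 190] [369 334]
tool yaw [-1.79992984e+02  8.23921658e-02 -2.93470326e+00] qpt [0.46401809 0.19215804 0.19836269]
```

```bash
python3 - <<'E'
from h import *
move([.5784,.1841,.095],-3.0,5)
E
```

```text
shift [114.8   2.2 103.2] rot [-0.0001  0.0014  0.0011] per row [22.96  0.44 20.64] [-0.      0.0003  0.0002]
```

Emit:
apply_moves(
  rows=[
    {"dx":23,"dy":0.5,"dz":0,"wx":0,"wy":0,"wz":0,"grip":255},
    {"dx":23,"dy":0.4,"dz":0,"wx":0,"wy":0,"wz":0,"grip":255},
    {"dx":23,"dy":0.4,"dz":20,"wx":0,"wy":0,"wz":0,"grip":255},
    {"dx":23,"dy":0.4,"dz":25,"wx":0,"wy":0,"wz":0,"grip":255},
    {"dx":22.8,"dy":0.5,"dz":28,"wx":0,"wy":0,"wz":0,"grip":255},
    {"dx":0,"dy":0,"dz":20,"wx":0,"wy":0.001,"wz":0.001,"grip":255},
    {"dx":0,"dy":0,"dz":10,"wx":0,"wy":0,"wz":0,"grip":255},
    {"dx":0,"dy":0,"dz":0,"wx":0,"wy":0,"wz":0,"grip":255},
    {"dx":0,"dy":0,"dz":0,"wx":0,"wy":0,"wz":0,"grip":255},
  ],
)

```text
time_s: 21.38
tool_pos: [0.579, 0.1837, 0.0966]
tcp_rot: [-180.0, -0.1, -3.0]
wrist_force: [0.0, -0.4, -0.9]
gripper_width: 0.0426
gripper_force: 41.4
```

```bash
python3 - <<'E'
from h import *
move([.5784,.1841,.0731],-3.0,1)
E
```

```text
shift [-0.6 -0.3 23.5] rot [-0.0007 -0.0013 -0.0004] per row [-0.64 -0.34 23.49] [-0.0007 -0.0013 -0.0004]
```

Emit:
apply_moves(
  rows=[
    {"dx":-0.3,"dy":-0.2,"dz":10,"wx":0,"wy":0,"wz":0,"grip":255},
    {"dx":-0.3,"dy":-0.1,"dz":7,"wx":0,"wy":0,"wz":0,"grip":255},
    {"dx":0,"dy":0,"dz":4,"wx":0,"wy":0,"wz":0,"grip":255},
    {"dx":0,"dy":0,"dz":1,"wx":0,"wy":0,"wz":0,"grip":255},
    {"dx":0,"dy":0,"dz":0,"wx":0,"wy":0,"wz":0,"grip":255},
    {"dx":0,"dy":0,"dz":0,"wx":0,"wy":0,"wz":0,"grip":255},
  ],
)

```text
time_s: 22.12
tool_pos: [0.5782, 0.1836, 0.0739]
tcp_rot: [-180.0, -0.0, -3.0]
wrist_force: [-0.1, 0.2, -2.1]
gripper_width: 0.0423
gripper_force: 41.5
```

Emit:
apply_moves(
  rows=[
    {"dx":0,"dy":0,"dz":0.7,"wx":0,"wy":0,"wz":0,"grip":255},
    {"dx":0,"dy":0,"dz":0,"wx":0,"wy":0,"wz":0,"grip":255},
  ],
)

```text
time_s: 22.38
tool_pos: [0.578, 0.1835, 0.073]
tcp_rot: [-180.0, -0.0, -3.1]
wrist_force: [0.6, 0.3, -2.1]
gripper_width: 0.0425
gripper_force: 41.5
```

Emit:
apply_moves(
  rows=[
    {"dx":0,"dy":0,"dz":0.7,"wx":0,"wy":0,"wz":0,"grip":255},
    {"dx":0,"dy":0,"dz":0,"wx":0,"wy":0,"wz":0,"grip":255},
  ],
)

```text
time_s: 22.62
tool_pos: [0.5779, 0.1835, 0.0721]
tcp_rot: [-180.0, 0.0, -3.0]
wrist_force: [0.0, 0.5, -2.0]
gripper_width: 0.0425
gripper_force: 41.5
```

Emit:
apply_moves(
  rows=[
    {"dx":0,"dy":0,"dz":0.7,"wx":0,"wy":0,"wz":0,"grip":255},
    {"dx":0,"dy":0,"dz":0,"wx":0,"wy":0,"wz":0,"grip":255},
  ],
)

```text
time_s: 22.88
tool_pos: [0.578, 0.1835, 0.0714]
tcp_rot: [-180.0, 0.0, -3.0]
wrist_force: [-0.9, -0.6, -1.9]
gripper_width: 0.0426
gripper_force: 41.5
```

Emit:
apply_moves(
  rows=[
    {"dx":0,"dy":0,"dz":0.5,"wx":0,"wy":0,"wz":0,"grip":255},
    {"dx":0,"dy":0,"dz":0,"wx":0,"wy":0,"wz":0,"grip":255},
  ],
)

```text
time_s: 23.12
tool_pos: [0.578, 0.1835, 0.0711]
tcp_rot: [-180.0, -0.0, -3.1]
wrist_force: [-0.7, -0.8, -1.0]
gripper_width: 0.0424
gripper_force: 41.5
```

Emit:
apply_moves(
  rows=[
    {"dx":0,"dy":0,"dz":0.5,"wx":0,"wy":0,"wz":0,"grip":255},
    {"dx":0,"dy":0,"dz":0,"wx":0,"wy":0,"wz":0,"grip":255},
  ],
)

```text
time_s: 23.38
tool_pos: [0.578, 0.1836, 0.071]
tcp_rot: [-180.0, -0.0, -3.0]
wrist_force: [-3.0, -0.7, 5.1]
gripper_width: 0.0423
gripper_force: 42.1
```

Emit:
apply_moves(
  rows=[
    {"dx":0,"dy":0,"dz":0,"wx":0,"wy":0,"wz":0,"grip":60},
    {"dx":0,"dy":0,"dz":0,"wx":0,"wy":0,"wz":0,"grip":60},
    {"dx":0,"dy":0,"dz":0,"wx":0,"wy":0,"wz":0,"grip":40},
    {"dx":0,"dy":0,"dz":0,"wx":0,"wy":0,"wz":0,"grip":40},
  ],
)

```text
time_s: 23.88
tool_pos: [0.578, 0.1836, 0.0705]
tcp_rot: [-180.0, -0.0, -3.0]
wrist_force: [0.4, 0.3, -0.3]
gripper_width: 0.0723
gripper_force: 0.0
```

Emit:
apply_moves(
  rows=[
    {"dx":0,"dy":0,"dz":-5,"wx":0,"wy":0,"wz":0,"grip":40},
    {"dx":0,"dy":0,"dz":-20,"wx":0,"wy":0,"wz":0,"grip":40},
    {"dx":0,"dy":0,"dz":-50,"wx":0,"wy":0,"wz":0,"grip":40},
    {"dx":-30,"dy":0,"dz":-52,"wx":0,"wy":0,"wz":0,"grip":255},
    {"dx":-45,"dy":0,"dz":0,"wx":0,"wy":0,"wz":0,"grip":255},
    {"dx":-45,"dy":0,"dz":0,"wx":0,"wy":0,"wz":0,"grip":255},
    {"dx":0,"dy":0,"dz":0,"wx":0,"wy":0,"wz":0,"grip":255},
    {"dx":0,"dy":0,"dz":0,"wx":0,"wy":0,"wz":0,"grip":255},
  ],
)

```text
time_s: 24.88
tool_pos: [0.459, 0.1899, 0.1989]
tcp_rot: [-179.9, -0.1, -3.1]
wrist_force: [-0.2, 0.3, 0.7]
gripper_width: 0.0
gripper_force: 0.0
```

```bash
python3 - <<'E'
from h import *
C=cal("wrist"); im=manip.camera("wrist"); np.savez("pics/w9.npz",im=im,K=C[0],p=C[1],M=C[2])
hsv=cv2.cvtColor(im,cv2.COLOR_RGB2HSV); H,S,V=cv2.split(hsv)
k=((S>100)&(H<25)).astype(np.uint8)
b=np.round(proj([[.579+a,.1835+e,.054] for a in(-.06,.045) for e in(-.032,.032)],C)).astype(int); lo=np.maximum(b.min(0),0);hi=b.max(0); box=(lo[0],lo[1],hi[0],hi[1]); print(box)
kc=cv2.morphologyEx(k,cv2.MORPH_CLOSE,np.ones((25,25),np.uint8)); rect(kc,.054,C,box,"pattern")
f=im.astype(int)
r0=int(proj([.579,.1835,.054],C)[0,1]); print("row",r0,im[r0,lo[0]:hi[0]:3].tolist()); c0=int(proj([.579,.1835+.018,.054],C)[0,0]); print("col",c0,im[lo[1]:hi[1]:4,c0].tolist())
g=((H>45)&(H<85)&(S>100)&(V>60)).astype(np.uint8); g=cv2.morphologyEx(g,cv2.MORPH_CLOSE,np.ones((7,7),np.uint8)); rect(g,.0455,C,(0,0,640,400),"green z.0455"); rect(g,.043,C,(0,0,640,400),"green z.043")
d=(V<60).astype(np.uint8); print(tool()[0])
E
```

```text
(np.int64(273), np.int64(0), np.int64(361), np.int64(128))
pattern centre 579.9 183.0 ext x 64.0 ext y 35.7 yaw -2.14 px [297   0] [343  90]
row 47 [[190, 195, 180], [192, 195, 180], [193, 198, 183], [194, 199, 183], [194, 198, 182], [193, 197, 181], [194, 197, 181], [249, 252, 254], [247, 203, 166], [247, 180, 124], [247, 207, 174], [243, 200, 168], [243, 202, 170], [130, 126, 122], [246, 235, 131], [248, 236, 130], [248, 239, 133], [249, 236, 129], [147, 142, 123], [230, 175, 143], [240, 206, 183], [241, 203, 179], [247, 175, 121], [247, 177, 127], [250, 252, 254], [178, 182, 171], [188, 193, 177], [187, 192, 177], [185, 191, 176], [188, 193, 177]]
col 296 [[244, 191, 158], [245, 191, 157], [242, 240, 241], [249, 252, 253], [246, 206, 180], [247, 220, 206], [249, 251, 253], [249, 249, 250], [248, 230, 221], [248, 238, 233], [249, 252, 253], [248, 240, 236], [249, 243, 241], [249, 251, 253], [249, 251, 253], [249, 251, 254], [249, 251, 253], [249, 252, 253], [249, 251, 253], [249, 251, 253], [250, 252, 253], [250, 252, 253], [250, 252, 254], [250, 252, 253], [250, 252, 253], [230, 234, 235], [200, 205, 189], [197, 203, 186], [194, 199, 184], [250, 252, 252], [249, 252, 251], [250, 252, 251]]
green z.0455 centre 460.5 166.6 ext x 28.9 ext y 29.1 yaw -2.57 px [329 174] [360 204]
green z.043 centre 459.8 166.4 ext x 29.1 ext y 29.4 yaw -2.57 px [329 174] [360 204]
[0.45914347 0.18983365 0.19850406]
```

The plate pattern is centred at (579.9, 183.0), against a pad centre of (579.3, 183.3). Next is the rocker.

```bash
python3 - <<'E'
from h import *
move([.453,.1671,.082],-3.0,4)
E
```

```text
shift [ -5.1  23.1 116.5] rot [-0.0007 -0.0016 -0.0015] per row [-1.27  5.78 29.12] [-0.0002 -0.0004 -0.0004]
```

Emit:
apply_moves(
  rows=[
    {"dx":-1.3,"dy":6,"dz":29,"wx":0,"wy":0,"wz":0,"grip":255},
    {"dx":-1.3,"dy":6,"dz":29,"wx":0,"wy":0,"wz":0,"grip":255},
    {"dx":-1.3,"dy":6,"dz":29,"wx":0,"wy":0,"wz":0,"grip":255},
    {"dx":-1.2,"dy":5,"dz":29,"wx":0,"wy":0,"wz":0,"grip":255},
    {"dx":0,"dy":0,"dz":0,"wx":0,"wy":0,"wz":0,"grip":255},
    {"dx":0,"dy":0,"dz":6,"wx":0,"wy":0,"wz":0,"grip":255},
    {"dx":0,"dy":0,"dz":0,"wx":0,"wy":0,"wz":0,"grip":255},
  ],
)

```text
time_s: 25.8
tool_pos: [0.4525, 0.1676, 0.0762]
tcp_rot: [-180.0, -0.1, -3.0]
wrist_force: [-0.5, -0.7, 0.3]
gripper_width: -0.0002
gripper_force: 0.0
```

Emit:
apply_moves(
  rows=[
    {"dx":0,"dy":0,"dz":2,"wx":0,"wy":0,"wz":0,"grip":255},
    {"dx":0,"dy":0,"dz":2,"wx":0,"wy":0,"wz":0,"grip":255},
    {"dx":0,"dy":0,"dz":0,"wx":0,"wy":0,"wz":0,"grip":255},
  ],
)

```text
time_s: 26.18
tool_pos: [0.4518, 0.1675, 0.0717]
tcp_rot: [-180.0, -0.0, -3.0]
wrist_force: [-1.6, 1.8, 2.3]
gripper_width: 0.0002
gripper_force: 1.3
```

Emit:
apply_moves(
  rows=[
    {"dx":0,"dy":0,"dz":2,"wx":0,"wy":0,"wz":0,"grip":255},
    {"dx":0,"dy":0,"dz":2,"wx":0,"wy":0,"wz":0,"grip":255},
    {"dx":0,"dy":0,"dz":0,"wx":0,"wy":0,"wz":0,"grip":255},
  ],
)

```text
time_s: 26.55
tool_pos: [0.4519, 0.167, 0.0672]
tcp_rot: [180.0, -0.0, -3.1]
wrist_force: [-0.2, 0.3, 0.2]
gripper_width: -0.0003
gripper_force: 0.0
```

Emit:
apply_moves(
  rows=[
    {"dx":0,"dy":0,"dz":2,"wx":0,"wy":0,"wz":0,"grip":255},
    {"dx":0,"dy":0,"dz":1,"wx":0,"wy":0,"wz":0,"grip":255},
    {"dx":0,"dy":0,"dz":0,"wx":0,"wy":0,"wz":0,"grip":255},
  ],
)

```text
time_s: 26.92
tool_pos: [0.4521, 0.1672, 0.065]
tcp_rot: [-180.0, -0.0, -3.1]
wrist_force: [-3.4, -1.8, 7.9]
gripper_width: -0.0003
gripper_force: 4.1
```

Emit:
apply_moves(
  rows=[
    {"dx":0,"dy":0,"dz":-10,"wx":0,"wy":0,"wz":0,"grip":255},
    {"dx":0,"dy":0,"dz":-40,"wx":0,"wy":0,"wz":0,"grip":255},
    {"dx":-10,"dy":0,"dz":-50,"wx":0,"wy":0,"wz":0,"grip":255},
    {"dx":-10,"dy":0,"dz":-50,"wx":0,"wy":0,"wz":0,"grip":255},
    {"dx":0,"dy":0,"dz":0,"wx":0,"wy":0,"wz":0,"grip":255},
    {"dx":0,"dy":0,"dz":0,"wx":0,"wy":0,"wz":0,"grip":255},
  ],
)

```text
time_s: 27.68
tool_pos: [0.4317, 0.1681, 0.2143]
tcp_rot: [180.0, -0.0, -3.1]
wrist_force: [-0.3, -0.2, 0.1]
gripper_width: -0.0001
gripper_force: 0.0
```

```bash
python3 - <<'E'
from h import *
C=cal("wrist"); im=manip.camera("wrist")
hsv=cv2.cvtColor(im,cv2.COLOR_RGB2HSV); H,S,V=cv2.split(hsv)
k=((S>100)&(H<25)).astype(np.uint8); kc=cv2.morphologyEx(k,cv2.MORPH_CLOSE,np.ones((19,19),np.uint8))
b=np.round(proj([[.579+a,.1835+e,.054] for a in(-.06,.05) for e in(-.032,.032)],C)).astype(int); lo=np.maximum(b.min(0),0);hi=b.max(0)
rect(kc,.054,C,(*lo,*hi),"pattern")
w=((V>215)&(S<25)|(k>0)).astype(np.uint8); w=cv2.morphologyEx(w,cv2.MORPH_CLOSE,np.ones((7,7),np.uint8))
b=np.round(proj([[.579+a,.1835+e,.054] for a in(-.046,.048) for e in(-.028,.028)],C)).astype(int); lo=np.maximum(b.min(0),0);hi=b.max(0); rect(w,.054,C,(*lo,*hi),"plate")
g=((H>45)&(H<85)&(S>100)&(V>60)).astype(np.uint8); g=cv2.morphologyEx(g,cv2.MORPH_CLOSE,np.ones((7,7),np.uint8))
for z in(.0455,.04): rect(g,z,C,(0,0,640,400),f"green {z}")
E
```

```text
pattern centre 568.9 183.8 ext x 41.6 ext y 35.7 yaw -3.09 px [269   0] [313  57]
plate centre 564.7 184.3 ext x 50.1 ext y 44.2 yaw -3.09 px [264   0] [318  68]
green 0.0455 centre 459.0 167.0 ext x 25.8 ext y 28.6 yaw -3.07 px [304 146] [334 173]
green 0.04 centre 458.1 167.1 ext x 26.3 ext y 29.2 yaw -3.07 px [304 146] [334 173]
```

```bash
python3 -c "
from cell import manip
print(manip.job_done())"
```

```text
the job is handed in; nothing more can be done
None
```

The plate was squared flush in the nest, laid centred on the pad to within about 1 mm and released; I then snapped the rocker over to its on stop and handed the job in at about 28 s of robot time.

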